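# Re-arm the tripped laser shutter

## Task

The spring-shut safety shutter on the small aluminium laser bench has tripped. Re-arm it with a fingertip: first push the thrown-back catch forward over its pivot so that it drops onto the shutter slide, then push the slide right in by its orange tab, past the catch, and let it go so that it springs back and stays latched half-way on the catch. Nothing needs gripping: do not knock the laser, and leave the beam block and the other loose things where they are.

Things in the scene. Friction and masses are not known exactly. Their poses are not given: they have to be found in the camera images.
- laser_bench: small laser bench: aluminium plate 150 x 260 x 12 mm with rows of holes, fixed to the worktop. Origin: centre of its underside, on the worktop; z up; x = direction in which the shutter slide is pushed in; y = along the plate, towards the laser. All x, y, z given below in mm are in this frame, so z is the height above the worktop. A shutter housing stands in its middle, a beam block at y -95
- housing_top (a point): middle of the top of the narrow black shutter housing, at x 0, y 0, z 58. Housing: x -43 to 42, y -11 to 11 (foot, spring barrel and beam tubes: y -29 to 29), fixed. The steel shutter blade slides along x in its slot, 4 mm proud of its top. Two steel ears at x -36 to -20, y -11 to 11, z up to 96, carry the catch
- slide (a joint): travel of the shutter slide along the bench's +x, m: 0 = home (shut), 0.040 = at the hard stop. A spring returns it: 3 N at 0, 6 N at 0.040; about 0.3 m/s if let go. With the catch down, the blade's ramped tooth lifts the catch's nose; past 0.022 it has dropped behind the tooth (push to 0.030 or more) and holds the returning slide at about 0.020, half-way. With the catch back it returns to 0
- tab_face (a point): centre of the front (-x) face of the slide's orange tab, the face to push; moves with the slide: x -98 + travel, y 0, z 77. The tab is 34 mm wide (along y), 34 mm high (z 60 to 94), 6 mm thick; a bracket of about its width goes on below it to z 18. The space in front of it (-x) is free
- catch (a joint): angle of the drop catch, a dark steel arm 59 mm long, 8 mm wide, on a level axis along the bench's y, rad: 0 = down on the blade; grows as the arm swings up and back towards the tab; about 1.83 = dead centre; 2.45 = thrown back on its stop (tripped). Only its weight (35 g) moves it: past the dead centre it lies back, short of it it drops down by itself. The passing tooth lifts it to about 0.12
- catch_bar (a point): centre of the red finger bar across the catch: round, 9 mm thick, 30 mm long along the bench's y, 44 mm from the pivot. Thrown back it is at about x -56, z 124, and the arm's end at about x -62 to -53, z 147; down it is at x 15, z 82
- catch_hinge (a point): pivot of the catch, fixed at x -28, y 0, z 90
- laser_top (a point): top centre of the aluminium clamp (40 x 26 mm, 58 mm high) of the black laser module, fixed on the bench at x 0, y 76; the module reaches from y 42 to 112, z up to 58. Not to be knocked
- laser: the laser module with its clamp (see laser_top); origin as the bench's
- beam_block: black finned beam block 32 x 36 x 34 mm, loose on its pedestal on the bench, in line with the beam; origin at the centre of its underside. Leave it
- hex_key: black L hex key 26 x 77 x 6 mm, bystander; origin at the centre of the underside
- lens_tube: black lens tube 31 mm across, 26 mm high, bystander; origin at the centre of the underside
- meter_head: black power sensor disc 51 mm across, 20 mm high, bystander; origin at the centre of the underside
- screw_tin: round white tin with blue lid, 63 mm across, 32 mm high, bystander; origin at the centre of the underside
- tape: roll of masking tape 105 mm across, 25 mm high, bystander; origin at the centre of the underside

How it is judged (in metres and radians):
On the way, in this order (a step that is already met when the one before it is completed fails the run):
1. the catch has been pushed over and lies down on the slide (value of joint catch below 0.1 rad and value of joint slide below 0.012 m), for 0.1 s.
2. the slide has been pushed in past the catch (value of joint slide above 0.021 m), for 0.02 s.
At the end, for the whole second after the job is handed in: the slide rests by itself half-way, at 16 to 23.5 mm of its 40 mm travel, held by the catch, which lies fully down (within 0.06 rad) (value of joint slide between 0.016 and 0.0235 m and value of joint catch below 0.06 rad and not (velocity of joint slide above 0.005 m/s or velocity of joint slide below -0.005 m/s)); the robot touches nothing.
It fails at once if the laser is knocked (more than 4 N) (contact force between any of the arm, the fingers and laser above 4 N).
It fails at once if the beam block is shifted or lifted by more than 8 mm (distance of beam_block from where it was at the start of the episode above 0.008 m).
It fails at once if a bystander is moved or lifted by more than 20 mm (distance of any of hex_key, lens_tube, meter_head, screw_tin, tape from where it was at the start of the episode above 0.02 m).
It also fails if it takes over 48 s, if anything falls off the work surface, if the arm or the gripper's body presses on something with over 40 N, if the wrist force passes 120 N, or if a joint passes its speed limit or range.

## Robot

A 6-joint arm with a two-finger parallel gripper is mounted at the origin on a cart in front of the work surface, level with it; the furniture and walls round the work are solid. World frame = base frame: x ahead of the robot, y to its left, z up, the work surface at z = 0. Lengths are in m, angles in degrees, forces in N, time in s.
With the tool pointing down it reaches from about 0.325 to 0.85 m from the base axis. Payload 15.5 kg.
Tool frame: the origin (TCP) lies midway between the tips of the shut fingers; the grasp point (between the pads) lies 19 mm behind it; z points along the fingers, y is the line along which they close (so a half turn about z gives the same grasp; the last joint's range is limited). The gripper opens to 91 mm and grips with 3 to 60 N. Pads are 32 mm wide; open, the fingers measure 118 mm over their backs; the gripper's body (76 mm by 178 mm) begins 60 mm behind the grasp point.
Start: joints at [-72.622, 28.281, 77.091, -0, 74.628, -5.472], TCP at [0.243, -0.576, 0.179] pointing down, gripper open.
Joint ranges: [-166.48, 166.48], [-47.26, 123.95], [12.59, 153.08], [-70.14, 250.14], [6.76, 159.57], [-176.63, 176.63]. Speed limits (degrees/s): [108.29, 108.29, 147.25, 172.46, 172.46, 172.46].

## Interface

Orientations are given as a 3x3 rotation matrix whose columns are the frame's x, y, z axes.
In Python, from bench import ctrl gives the robot as it stands. The module is installed in compiled form; this text tells all that it offers. Calls block until the motion is done:
- ctrl.goto(position, orientation): joint-space move of the TCP to a pose.
- ctrl.move_l(position, vel=0.15, ori=None, contact_N=None): straight line of the TCP; ori=None keeps the orientation; vel is the mean speed in m/s. With contact_N (N) it stops when the force on the tool has changed by that much, and returns True; else False.
- ctrl.movej(angles): joint-space move.
- ctrl.command_gripper(opening): opening from 0.0 (shut) to 1.0 (fully open); the grip force is fixed at half the most; returns when the fingers have stopped.
- ctrl.sleep(seconds).
- ctrl.ik(position, orientation): joint angles nearest the present ones, or None.
- ctrl.read_camera(name): name is "scene" or "top"; returns the picture (480x640x3 uint8, blue, green, red); there is no depth.
- ctrl.camera_params(name): a dict with "fx", "fy", "cx", "cy" (pixels), "pose" (4x4, takes a point from camera to world coordinates). Camera axes: x right, y up, looking along -z (the intrinsics and any distortion apply to the point x, -y, -z); pixel columns grow to the right and rows downward; lengths in m; the calibration is good to about 2 mm. A picture is of the moment at which its call begins. camera_params takes no time and is no camera call.
A pose or a line that the arm cannot do raises ctrl.MotionError and nothing moves.
- ctrl.sign_off(): hands the job in; it is judged then, once.
Readings, each from a call of its own:
- ctrl.current_t(): time.
- ctrl.current_q(): joint angles.
- ctrl.current_dq(): joint speeds.
- ctrl.current_effort(): joint torques, N m.
- ctrl.current_tool_pos(): TCP position.
- ctrl.current_eef_rot(): TCP orientation.
- ctrl.current_contact_force(): force on the tool from outside, world axes, zero at the start.
- ctrl.current_wrist_torque(): the same for the moment, N m.
- ctrl.current_grip_width(): opening from 0.0 (shut) to 1.0 (fully open).
- ctrl.current_grasp_force(): force on a finger pad.
Only numpy, scipy, OpenCV 4.12 (cv2) and the standard library are available. Lean on these libraries where they do the work, as an engineer would, in place of code of your own. Each camera call takes 0.05 s, during which the arm holds its last target. There are 200 camera calls.

## Working session

There is one attempt and no reset: what is moved stays moved. The work goes in short steps, each a Python script; the robot and the scene stay as the last script left them, time stands still between calls to the robot, and variables do not carry over. Pictures are saved under pics/ and viewed, at most 10 in all, crops included, and the job is handed in when it is done.

```bash
mkdir -p pics
python3 - <<'E'
from bench import ctrl
import cv2,numpy as np
for n in("scene","top"):
    cv2.imwrite(f"pics/{n}0.png",ctrl.read_camera(n)); p=ctrl.camera_params(n); print(n,{k:(np.round(v,4).tolist() if k=="pose" else v) for k,v in p.items()})
print(ctrl.current_t(),ctrl.current_eef_rot().round(3).tolist())
E
```

```text
scene {'fx': 563.2978476082662, 'fy': 563.2978476082662, 'cx': 315.1015285112202, 'cy': 242.17620876110945, 'pose': [[0.7295, 0.318, -0.6056, -0.3444], [-0.6838, 0.3197, -0.6559, -0.9821], [-0.0149, 0.8926, 0.4506, 0.7001], [0.0, 0.0, 0.0, 1.0]]}
top {'fx': 432.9907409384637, 'fy': 432.9907409384637, 'cx': 319.0307349765502, 'cy': 241.79680148218736, 'pose': [[0.0065, 0.9935, -0.1133, 0.3949], [-1.0, 0.0069, 0.0037, -0.068], [0.0044, 0.1133, 0.9935, 1.0313], [0.0, 0.0, 0.0, 1.0]]}
0.1 [[0.922, 0.388, -0.0], [0.388, -0.922, 0.001], [0.0, -0.001, -1.0]]
```

View pics/scene0.png

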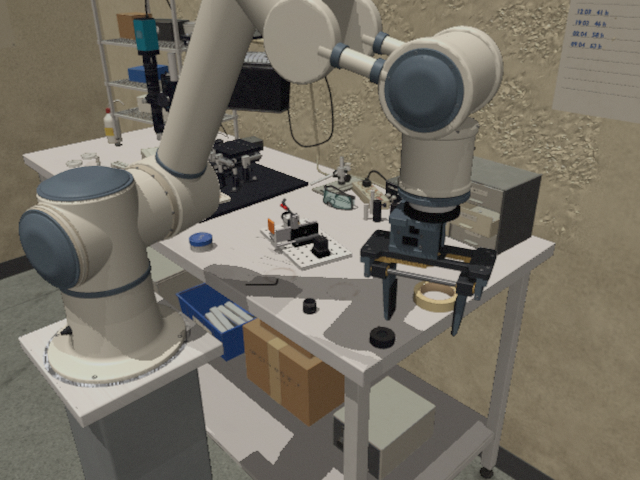

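View pics/top0.png

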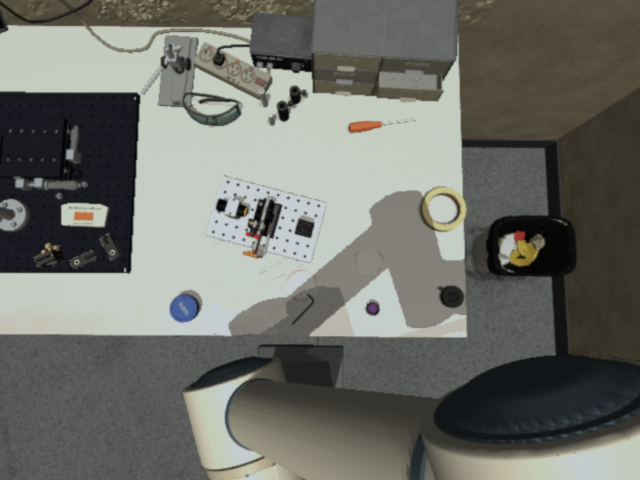

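The top view shows the plate at about (205–327, 176–262), with the tab at (252,254), the laser on the left and the beam block on the right. I'll enlarge both views to get exact pixels.

Run:
```python
import cv2
a=cv2.imread("pics/top0.png")[165:275,195:340]; cv2.imwrite("pics/top_c.png",cv2.resize(a,None,fx=5,fy=5,interpolation=cv2.INTER_CUBIC))
a=cv2.imread("pics/scene0.png")[190:275,250:360]; cv2.imwrite("pics/scene_c.png",cv2.resize(a,None,fx=7,fy=7,interpolation=cv2.INTER_CUBIC))
```

```text
(no output)
```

View pics/top_c.png

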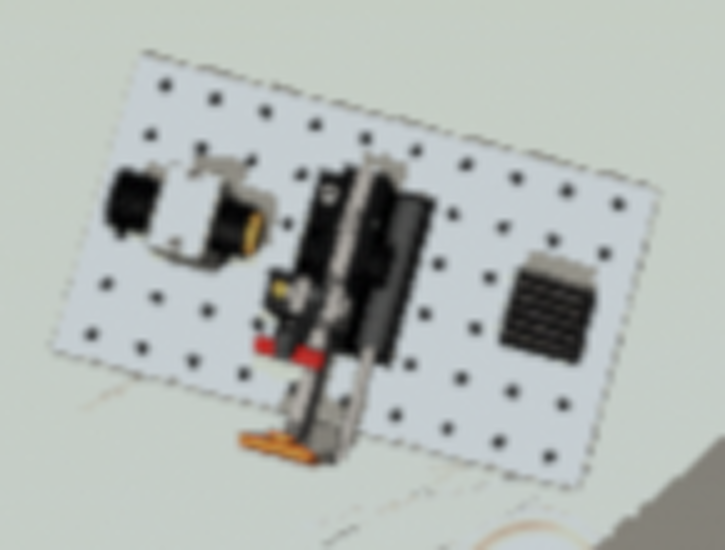

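View pics/scene_c.png

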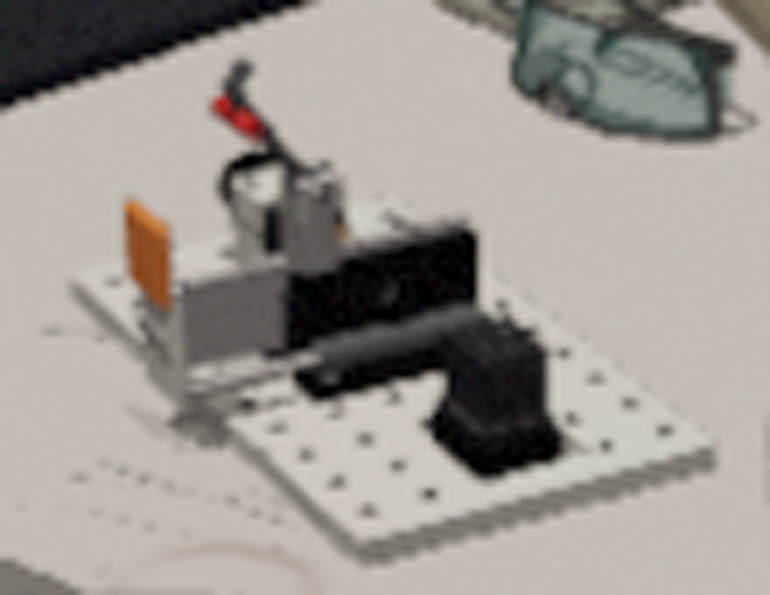

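The plate corners, tab and red bar are clear in both crops. Plate corners in the top crop are (145,52), (660,187), (578,488) and (52,348). The bar is at (290,352) in the top crop and (238,118) in the scene crop. Next I'll fit x, y and yaw.

```bash
cat > fit.py <<'E'
import numpy as np
from scipy.optimize import least_squares
from bench import ctrl
T=[((145,52),(75,130,12)),((660,187),(75,-130,12)),((578,488),(-75,-130,12)),((52,348),(-75,130,12)),((290,352),(-56,0,127)),((280,447),(-95,0,94))]
S=[((365,548),(-75,-130,12)),((714,446),(75,-130,12)),((70,285),(-75,130,12)),((238,118),(-56,0,124)),((148,254),(-98,0,77))]
obs=[("top",(np.array(c)+.5)/5-.5+[195,165],np.array(p)/1e3) for c,p in T]+[("scene",(np.array(c)+.5)/7-.5+[250,190],np.array(p)/1e3) for c,p in S]
P={n:ctrl.camera_params(n) for n in("top","scene")}
def proj(n,w):
    k=P[n];M=np.array(k["pose"]);c=M[:3,:3].T@(w-M[:3,3]);return np.array([k["cx"]+k["fx"]*c[0]/-c[2],k["cy"]+k["fy"]*c[1]/c[2]])
def R(a):return np.array([[np.cos(a),-np.sin(a),0],[np.sin(a),np.cos(a),0],[0,0,1]])
def w(v,p):return R(v[2])@p+[v[0],v[1],0]
res=lambda v:np.ravel([proj(n,w(v,p))-u for n,u,p in obs])
r=least_squares(res,[.45,.06,-.25],loss="soft_l1")
print(r.x.round(4),np.degrees(r.x[2]));print(res(r.x).reshape(-1,2).round(1).tolist())
for n in P:
    q=least_squares(lambda v:res(v).reshape(-1,2)[[o[0]==n for o in obs]].ravel(),r.x).x;print(n,q.round(4))
v=r.x
for a in ((-95,0,150),(-160,0,77),(-30,0,150)):print(a,w(v,np.array(a)/1e3).round(3))
np.save("pose.npy",v)
E
python3 fit.py
```

```text
[ 0.5672  0.0531 -0.2525] -14.464657961132165
[[-0.4, -0.3], [0.9, -0.0], [1.2, 0.3], [0.4, 0.2], [0.7, -0.7], [0.0, -0.5], [-1.1, -1.2], [0.1, -0.8], [-0.7, -2.1], [-0.5, -0.3], [-1.4, 0.1]]
top [ 0.5667  0.0541 -0.2542]
scene [ 0.5654  0.0482 -0.2508]
(-95, 0, 150) [0.475 0.077 0.15 ]
(-160, 0, 77) [0.412 0.093 0.077]
(-30, 0, 150) [0.538 0.061 0.15 ]
```

```bash
cat > h.py <<'E'
import numpy as np,cv2
from bench import ctrl
v=np.load("pose.npy");c,s=np.cos(v[2]),np.sin(v[2])
O=np.array([[c,s,0],[s,-c,0],[0,0,-1.]])
def W(x,z,y=0):
    p=np.array([x,y])/1e3;return [v[0]+c*p[0]-s*p[1],v[1]+s*p[0]+c*p[1],z/1e3]
def bx():
    p=ctrl.current_tool_pos();return round(1e3*(c*(p[0]-v[0])+s*(p[1]-v[1])),1)
def F():
    f=ctrl.current_contact_force();return round(float(c*f[0]+s*f[1]),2)
def pic(nm):
    a=ctrl.read_camera("top")[165:275,195:340];b=ctrl.read_camera("scene")[170:280,250:395]
    cv2.imwrite(f"pics/{nm}.png",cv2.resize(np.hstack([a,b]),(800,303),interpolation=cv2.INTER_CUBIC))
E
python3 - <<'E'
from h import *
ctrl.command_gripper(0)
p=ctrl.current_tool_pos();ctrl.move_l([p[0],p[1],.26])
ctrl.goto(W(-130,230),O);ctrl.move_l(W(-115,112))
print(ctrl.current_t(),bx(),F())
pic("a")
E
```

```text
5.5583 -114.6 0.34
```

View pics/a.png

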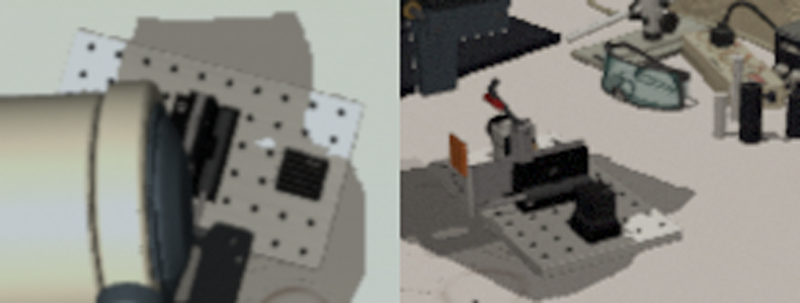

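The tab and the thrown-back catch are as before, but the finger isn't visible in the scene crop. I'll check the full picture before pushing.

Run:
```python
from h import *
print(ctrl.current_tool_pos(),ctrl.current_eef_rot().round(3).tolist(),ctrl.current_q().round(1) if hasattr(ctrl.current_q(),'round') else ctrl.current_q(),W(-115,112))
a=ctrl.read_camera("scene");cv2.imwrite("pics/b.png",a)
```

```text
[0.45631148 0.0818537  0.1127963 ] [[0.968, -0.25, 0.001], [-0.25, -0.968, 0.0], [0.001, -0.0, -1.0]] [  2.8  20.6 104.   -0.   55.3 107.2] [np.float64(0.45583242719094524), np.float64(0.08182935855844975), 0.112]
```

View pics/b.png

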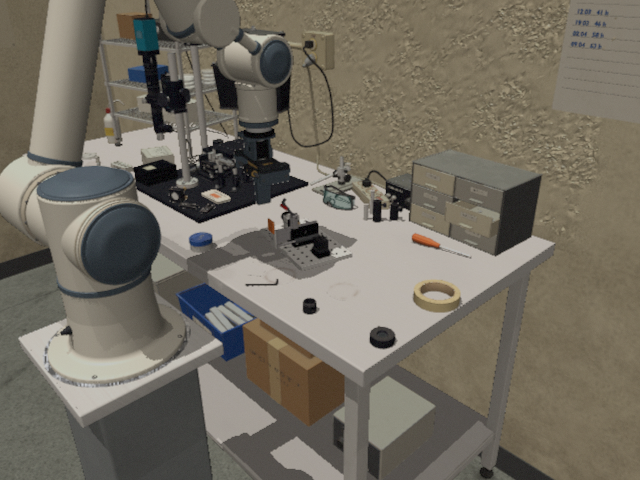

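The finger tip is at about (263,202), just in front of the red bar at (285,207), so it was only lost in the dark part of the crop. Now I'll push the catch over.

Run:
```python
from h import *
print(ctrl.move_l(W(-22,112),vel=.06,contact_N=12),bx(),F())
ctrl.sleep(.3)
ctrl.move_l(W(-140,125),vel=.15)
print(ctrl.current_t(),bx(),F())
pic("c")
```

```text
True -64.6 -5.63
7.5417 -138.6 0.82
```

View pics/c.png

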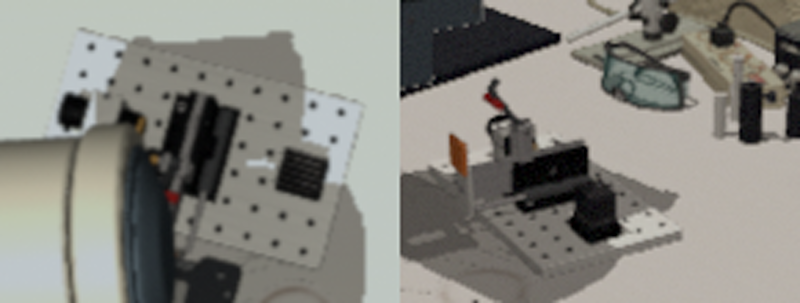

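The catch is still back: the red bar is unmoved at (493,97). The move stopped early at x -65 with a force reading, so I'll advance in small steps and log the force.

Run:
```python
from h import *
ctrl.move_l(W(-90,118),vel=.12)
for x in range(-84,-54,3):
    r=ctrl.move_l(W(x,118),vel=.03,contact_N=25);ctrl.sleep(.05)
    print(x,r,bx(),np.round(ctrl.current_contact_force(),1),F())
    if abs(F())>5 or r:break
print(ctrl.current_t());pic("d")
```

```text
-84 False -84.1 [ 0.1 -0.1  0.3] 0.16
-81 False -81.0 [ 0.5 -0.5 -0.1] 0.56
-78 False -77.9 [ 0.6 -0.2  0.7] 0.58
-75 False -74.9 [0.3 0.  0.4] 0.28
-72 False -71.9 [-0.6 -0.2 -0.3] -0.51
-69 False -68.9 [ 0.8 -0.  -0.8] 0.76
-66 False -65.9 [-0.4  0.8 -0.7] -0.6
-63 False -62.9 [ 0.2 -0.  -0.4] 0.15
-60 False -59.9 [-0.3 -0.7  0.8] -0.07
-57 False -56.9 [ 0.4 -0.1  0.6] 0.44
11.3083
```

View pics/d.png

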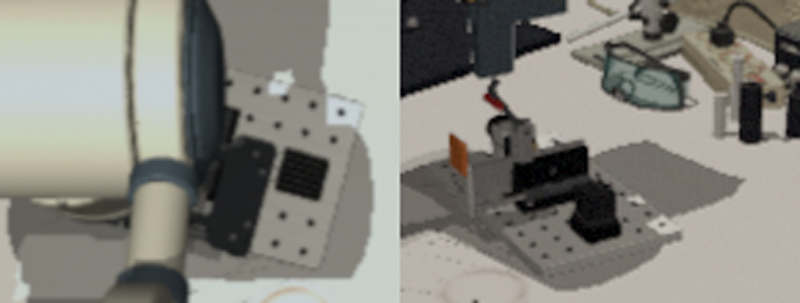

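Run:
```python
from h import *
import fit
print(ctrl.current_grip_width(),ctrl.current_tool_pos())
for p in [(-56,0,124),(-57,0,118),(-57,20,118),(-57,40,118),(-57,0,150),(-58,0,147)]:
    u=fit.proj("scene",fit.w(v,np.array(p)/1e3));print(p,u,(u-[250,170])*2.759+[400,0])
a=ctrl.read_camera("scene")[170:245,230:330];cv2.imwrite("pics/e.png",cv2.resize(a,None,fx=8,fy=8,interpolation=cv2.INTER_CUBIC))
```

```text
[ 0.5672  0.0531 -0.2525] -14.464657961132165
[[-0.4, -0.3], [0.9, -0.0], [1.2, 0.3], [0.4, 0.2], [0.7, -0.7], [0.0, -0.5], [-1.1, -1.2], [0.1, -0.8], [-0.7, -2.1], [-0.5, -0.3], [-1.4, 0.1]]
top [ 0.5667  0.0541 -0.2542]
scene [ 0.5654  0.0482 -0.2508]
(-95, 0, 150) [0.475 0.077 0.15 ]
(-160, 0, 77) [0.412 0.093 0.077]
(-30, 0, 150) [0.538 0.061 0.15 ]
-0.000889804813554866 [0.51194537 0.06733739 0.11797806]
(-56, 0, 124) [283.04631752 206.15418122] [491.17479003  99.74938598]
(-57, 0, 118) [282.79416832 208.35080866] [490.47911038 105.8098811 ]
(-57, 20, 118) [279.49503991 205.75821504] [481.37681513  98.65691531]
(-57, 40, 118) [276.26506018 203.21996135] [472.46530104  91.65387336]
(-57, 0, 150) [282.28877004 196.95620259] [489.08471655  74.37216294]
(-58, 0, 147) [281.98765104 198.10945547] [488.25392922  77.55398764]
```

View pics/e.png

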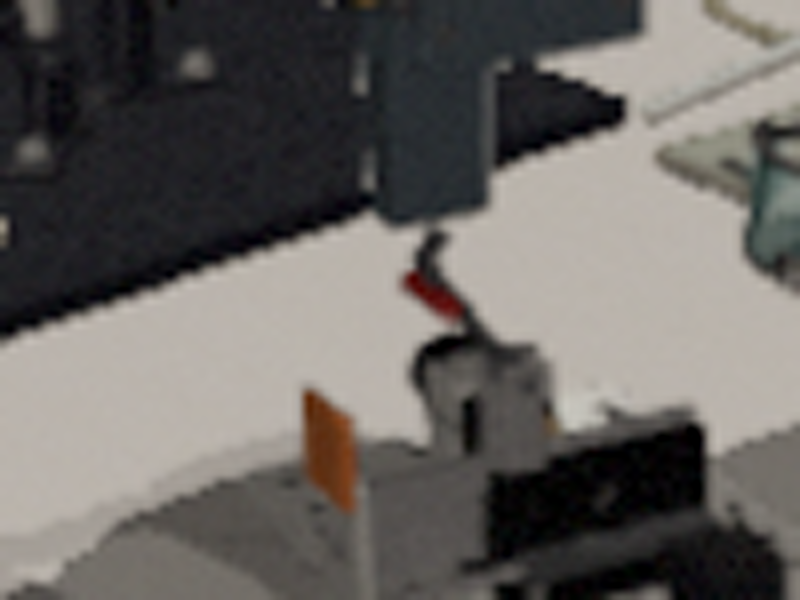

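```bash
python3 - <<'E' | tail -n +8
from h import *
import fit
for p in [(.243,-.576,.179)]+[(.243+.388*d,-.576-.922*d,.179) for d in(-.052,.052)]:
    print(p,fit.proj("scene",np.array(p)))
# TCP and body corners now, top view of full image
t=ctrl.current_tool_pos();R_=ctrl.current_eef_rot()
for q in [(0,0,0),(16,14,0),(-16,14,0),(16,-14,0),(-16,-14,0),(38,89,-79),(-38,89,-79),(38,-89,-79),(-38,-89,-79)]:
    P=t+R_@(np.array(q)/1e3);print(q,fit.proj("scene",P).round(0),fit.proj("top",P).round(0))
cv2.imwrite("pics/f.png",ctrl.read_camera("top")[150:300,150:350].repeat(4,0).repeat(4,1))
E
```

```text
(0.243, -0.576, 0.179) [419.32382023 339.79977919]
(0.222824, -0.528056, 0.179) [386.49433269 331.92833685]
(0.26317599999999997, -0.6239439999999999, 0.179) [453.66030172 348.03254962]
(0, 0, 0) [283. 208.] [254. 235.]
(16, 14, 0) [291. 209.] [262. 230.]
(-16, 14, 0) [280. 211.] [258. 244.]
(16, -14, 0) [286. 205.] [250. 226.]
(-16, -14, 0) [275. 208.] [245. 241.]
(38, 89, -79) [311. 188.] [297. 223.]
(-38, 89, -79) [283. 194.] [287. 261.]
(38, -89, -79) [280. 167.] [209. 200.]
(-38, -89, -79) [254. 172.] [198. 237.]
```

View pics/f.png

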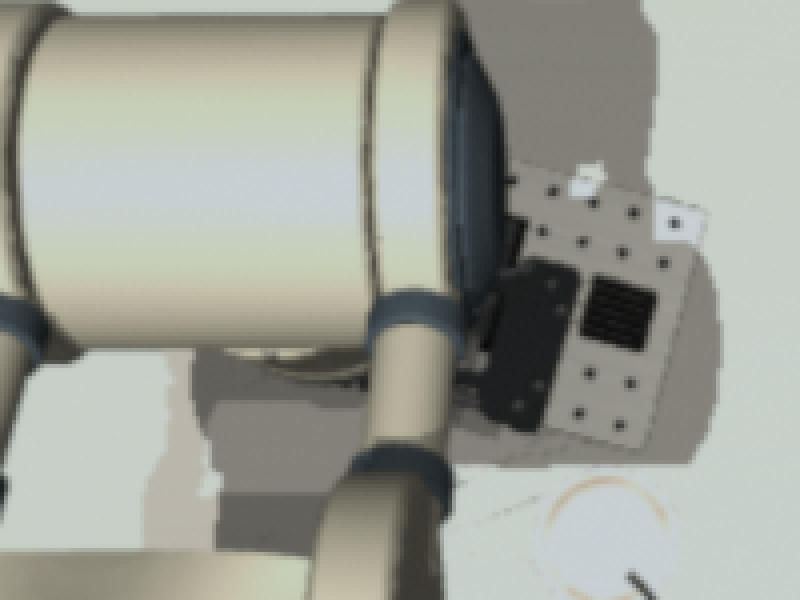

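The finger tips look about 30 mm higher than the reported TCP. The move at z 118 passed over the catch without contact, which fits. I've used all my picture views, so I'll check the true tip height by touching the free worktop in front of the tab, and read the colours numerically from now on.

```bash
cat >> h.py <<'E'
def blobs():
    a=cv2.cvtColor(ctrl.read_camera("scene")[180:260,240:330],cv2.COLOR_BGR2HSV).astype(int);o={}
    for n,lo,hi in(("red",0,5),("orange",8,18)):
        h=a[...,0]; m=((h<=hi)&(h>=lo)|((n=="red")&(h>172)))&(a[...,1]>(170 if n=="red" else 150))&(a[...,2]>60)
        y,x=np.nonzero(m);o[n]=(len(x),round(x.mean()+240,1),round(y.mean()+180,1)) if len(x) else None
    return o
E
python3 - <<'E'
from h import *
print(blobs())
ctrl.move_l(W(-150,125),vel=.2)
print(blobs())
ctrl.move_l(W(-150,12),vel=.15);ctrl.sleep(.1)
r=ctrl.move_l(W(-150,-45),vel=.03,contact_N=8)
print(r,ctrl.current_tool_pos(),ctrl.current_contact_force())
ctrl.move_l(W(-150,20),vel=.1);print(ctrl.current_t())
E
```

```text
{'red': (12, np.float64(283.5), np.float64(206.3)), 'orange': (57, np.float64(270.8), np.float64(225.8))}
{'red': (12, np.float64(283.5), np.float64(206.3)), 'orange': (57, np.float64(270.8), np.float64(225.8))}
True [ 0.42190852  0.09054814 -0.03444709] [-1.43368602 -0.0926523  12.95493332]
15.3167
```

The worktop touch puts the tip 34 mm higher than reported, so I'll correct for that in all heights and push the catch again.

Run:
```python
from h import *
Z=-34.4
ctrl.move_l(W(-150,112+Z),vel=.15);ctrl.move_l(W(-85,112+Z),vel=.12)
for x in(-65,-50,-35,-20):
    r=ctrl.move_l(W(x,112+Z),vel=.06,contact_N=20);ctrl.sleep(.05);print(x,r,bx(),F(),blobs())
    if r:break
ctrl.sleep(.3);print(blobs())
ctrl.move_l(W(-130,115+Z),vel=.15);print(ctrl.current_t(),blobs())
import fit
print(fit.proj("scene",fit.w(v,np.array([.015,0,.082]))))
```

```text
-65 False -65.2 0.32 {'red': (4, np.float64(289.5), np.float64(203.5)), 'orange': (59, np.float64(270.7), np.float64(225.8))}
-50 False -50.0 0.5 {'red': (10, np.float64(297.6), np.float64(200.6)), 'orange': (59, np.float64(270.7), np.float64(225.8))}
-35 False -35.0 -0.86 {'red': (13, np.float64(307.7), np.float64(215.5)), 'orange': (58, np.float64(270.8), np.float64(225.9))}
-20 False -20.0 0.18 {'red': (11, np.float64(307.7), np.float64(215.4)), 'orange': (59, np.float64(270.7), np.float64(225.9))}
{'red': (11, np.float64(307.5), np.float64(215.5)), 'orange': (60, np.float64(270.7), np.float64(225.8))}
19.8583 {'red': (12, np.float64(307.4), np.float64(215.2)), 'orange': (57, np.float64(270.8), np.float64(225.8))}
[ 0.5672  0.0531 -0.2525] -14.464657961132165
[[-0.4, -0.3], [0.9, -0.0], [1.2, 0.3], [0.4, 0.2], [0.7, -0.7], [0.0, -0.5], [-1.1, -1.2], [0.1, -0.8], [-0.7, -2.1], [-0.5, -0.3], [-1.4, 0.1]]
top [ 0.5667  0.0541 -0.2542]
scene [ 0.5654  0.0482 -0.2508]
(-95, 0, 150) [0.475 0.077 0.15 ]
(-160, 0, 77) [0.412 0.093 0.077]
(-30, 0, 150) [0.538 0.061 0.15 ]
[307.45658833 215.23129975]
```

The catch is down: the red bar is at (307.4,215.2), exactly where predicted. Next is the tab.

```bash
python3 - <<'E'
from h import *
z=68-34.4
ctrl.move_l(W(-135,z),vel=.15);ctrl.sleep(.1);print(F(),blobs())
r=ctrl.move_l(W(-68,z),vel=.04,contact_N=14);print(r,bx(),F(),blobs())
ctrl.sleep(.1);print(bx(),F())
ctrl.move_l(W(-150,z),vel=.15);ctrl.sleep(.3);print(blobs(),ctrl.current_t())
E
python3 - <<'E' | tail -2
import fit,numpy as np
for t in(0,20):print(t,fit.proj("scene",fit.w(fit.v,np.array([-.098+t/1e3,0,.077]))))
E
```

```text
0.71 {'red': (13, np.float64(307.4), np.float64(215.3)), 'orange': (60, np.float64(270.0), np.float64(224.8))}
True -77.6 -6.38 {'red': (11, np.float64(308.0), np.float64(215.6)), 'orange': (23, np.float64(286.3), np.float64(224.5))}
-77.8 -5.07
{'red': (13, np.float64(307.8), np.float64(215.5)), 'orange': (65, np.float64(277.0), np.float64(224.1))} 22.9917
0 [269.27674162 225.97864735]
20 [276.22092106 224.3340526 ]
```

The tab rests 7 px in from home, which matches 20 mm of travel. The catch is down and the finger is clear, so I'm handing it in.

```bash
python3 -c "
from h import *
print(blobs(),F(),bx());print(ctrl.sign_off())"
```

```text
{'red': (13, np.float64(307.6), np.float64(215.3)), 'orange': (64, np.float64(277.5), np.float64(224.4))} 0.69 -149.7
the job is handed in; nothing more can be done
None
```

The shutter is re-armed: in the last camera readings the catch is down and the slide rests latched at about 20 mm, with the finger well clear; the job was handed in at about 23 s, and no verdict came back.

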